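# Park the hand weight on the sloping rack behind a chock

## Task

The hand weight rolls off the sloping rack on the desk if it is just left there. First set the rubber chock squarely on the rack's yellow patch with its ramped toes uphill and let go of it, then lay the weight across the slope, centred, just uphill of the chock, lower it gently to the rack till it leans on both toes while you still hold it, and only then release it so that it stays put without rolling. Leave the mug, the phone and the cactus where they are.

Things in the scene. Friction and masses are not known exactly. Their poses are not given: they have to be found in the camera images.
- deck: Grey tilted top of the fixed rack, 220 mm along the slope, 240 mm wide, no lip; yellow patch 68 mm (along slope) by 176 mm near its lower edge. Origin: middle of the patch, on the surface. +x uphill along the surface, y across (level), z square to it. Slope always 8.0 degrees (0.14 rad). Surface from x = -52 mm (lower edge, 26 mm above the desk) to +168 mm; the rack turns about the vertical.
- chock: Loose chock, black rubber and orange plastic, 64 mm (x) by 170 mm (y), 0.4 kg. Origin: centre of its footprint, on the underside; z up. An 18 mm high bar along y at x = -32 to -16 mm carries an upright orange grip. Two toes 17 mm high, 32 mm wide, centred at y = -69 and +69 mm, end in 35 degree orange ramps falling towards +x. Open between the toes. On the patch +x must point uphill.
- chock_grip (a point): Point to pinch: middle of the chock's upright orange grip, 24 mm to -x of the chock's origin, 28 mm above its underside. The grip is 16 mm thick along the chock's x (pinch it so), 56 mm long along y, its top 38 mm above the underside.
- chock_toes (a point): Midway between the noses of the chock's two toes, 31 mm to +x of its origin, 4 mm above its underside. The ramps fall from 17 mm height at x = 12 mm to a 3 mm nose at x = 32 mm. When the weight lies on the rack and leans on both ramps, its axis is about 47 mm to the +x side of the chock's origin.
- weight: Loose hand weight (dumbbell), 0.6 to 0.93 kg, lying and free to roll. Origin: its centre; y runs along its axis (x and z turn as it rolls). Two red round heads 68 mm in diameter and 38 mm long, from 50 to 88 mm either side of the centre; steel handle 28 mm in diameter between them, 100 mm long, so its centre is 34 mm above what it lies on.
- mug: White mug, 80 mm in diameter, 92 mm high, handle at +y; origin: centre of its underside. Leave alone.
- phone: Black phone lying flat, 74 (x) by 152 (y) by 9 mm; origin: centre of its underside. Leave alone.
- cactus: Green cactus in a terracotta pot, 76 mm in diameter, 125 mm high in all; origin: centre of its underside. Leave alone.
Not all that is in view belongs to the job. What is meant by the chock is not green, and is the larger of those in its own colour.

How it is judged:
On the way, in this order (a step that is already met when the one before it is completed fails the run):
1. the chock stands on the yellow patch, toes uphill, let go, before the weight is brought to the rack (x of chock in the frame of deck between -0.016 and 0.016 m and y of chock in the frame of deck between -0.02 and 0.02 m and z of chock in the frame of deck between -0.004 and 0.004 m and angle between the x axis of chock and the x axis of deck, either way round below 0.17 rad and x of chock_toes in the frame of deck above 0.015 m and contact force between chock and the fingers below 0.05 N and contact force between weight and deck below 0.05 N and contact force between weight and chock below 0.05 N), for 0.2 s.
2. the weight, still held in the fingers, is down on the rack (to 2 mm) and leans on the chock (contact force between weight and the fingers above 0.3 N and contact force between weight and chock above 0.2 N and z of weight in the frame of deck between 0.029 and 0.036 m and x of weight in the frame of deck between 0.025 and 0.075 m and y of weight in the frame of deck between -0.025 and 0.025 m and z of weight in the frame of deck below 0.039 m and angle between the y axis of weight and the y axis of deck, either way round below 0.12 rad), for 0.2 s.
At the end, for the whole second after the job is handed in: Chock flat on the rack, toes uphill, within 16 mm along and 20 mm across of the yellow patch's middle, square to 0.17 rad; weight on the rack leaning on it, across the slope to 0.12 rad, within 25 mm of the rack's centre line, 25 to 75 mm uphill of the patch's middle; all released, at rest (x of chock in the frame of deck between -0.016 and 0.016 m and y of chock in the frame of deck between -0.02 and 0.02 m and z of chock in the frame of deck between -0.004 and 0.004 m and angle between the x axis of chock and the x axis of deck, either way round below 0.17 rad and x of chock_toes in the frame of deck above 0.015 m and x of weight in the frame of deck between 0.025 and 0.075 m and y of weight in the frame of deck between -0.025 and 0.025 m and z of weight in the frame of deck between 0.029 and 0.039 m and angle between the y axis of weight and the y axis of deck, either way round below 0.12 rad and contact force between weight and chock above 0.1 N and contact force between weight and deck above 0.5 N and linear speed of each of weight, chock below 0.01 m/s and angular speed of weight below 0.3 rad/s and contact force between weight and the fingers below 0.05 N); the robot touches nothing.
It fails at once if the weight rolls free on the rack (faster than 0.15 m/s, not in the fingers) (horizontal distance between weight and deck below 0.14 m and contact force between weight and the fingers below 0.02 N and linear speed of weight above 0.15 m/s).
It fails at once if the weight is pressed hard onto the rack or the chock (over 40 N) (contact force between weight and deck above 40 N or contact force between weight and chock above 40 N).
It fails at once if the mug, the phone or the cactus is displaced by more than 30 mm (distance of any of mug, phone, cactus from where it was at the start of the episode above 0.03 m).
It also fails if it takes over 64 s, if anything falls off the work surface, if the arm or the gripper's body presses on something with over 40 N, if the wrist force passes 120 N, or if a joint passes its speed limit or range.

## Robot

A 6-joint arm with a two-finger parallel gripper is mounted at the origin on the work surface. World frame = base frame: x ahead of the robot, y to its left, z up, the work surface at z = 0. Lengths are in m, angles in rad, forces in N, time in s.
With the tool pointing down it reaches from about 0.25 to 0.775 m from the base axis. Payload 4 kg.
Tool frame: the origin (TCP) lies at the centre of the arm's flange, where the gripper is bolted on; the fingertips stand 199 mm ahead of it and the grasp point (between the pads) lies 180 mm ahead of it; z points along the fingers, y is the line along which they close (so a half turn about z gives the same grasp; the last joint's range is limited). The gripper opens to 94 mm and grips with 3 to 60 N. Pads are 16 mm wide; open, the fingers measure 119 mm over their backs; the gripper's body (75 mm by 177 mm) begins 78 mm behind the grasp point.
Start: joints at [1.205, 0.087, 1.371, -0, 1.684, -0.103], TCP at [0.143, 0.531, 0.405] pointing down, gripper open.
Joint ranges: [-3.1, 3.1], [-0.76, 2.03], [0.27, 2.55], [-1.08, 4.22], [0.17, 2.65], [-2.57, 2.57]. Speed limits (rad/s): [2.79, 2.79, 3.14, 3.14, 3.14, 3.14].

## Interface

Orientations are given as [roll, pitch, yaw] about the fixed x, y, z axes, in that order (R = Rz(yaw) Ry(pitch) Rx(roll)).
In Python, from bench import robot, eyes, models gives the robot as it stands.
- The arm moves only by the tool step_arm, never from a script. Its argument "commands" is a list that holds one entry, the list of rows, each a list of 7 numbers: the shift along the tool's x, y, z in mm, then the turn, a rotation vector about the tool's x, y, z in rad, then the finger opening in mm, from 0 to 94. In form: [[[tx, ty, tz, wx, wy, wz, gripper], ...]]. A call has 1 to 20 rows; each row shifts and turns the commanded pose from where the row before left it, along the tool's axes as they then stand; what a row does not reach is not made up. A row lasts 1/8 s, in which the tool goes at most 62.5 mm and 10.7 degrees, less where a joint would pass 70% of its speed; a pose out of reach is approached as far as the arm can. A call is refused whole if a number of a shift passes 62.5 or a number of a turn 0.188, either way. A call with a gripper value outside its range is refused whole. The fingers move at their own pace and stop on an object; the grip force is fixed at half the most. Time passes only in rows, so rows that do not move let the fingers close. It gives the time, the measured TCP pose, the force, the opening and the grip force at its end, in the units of the state.
- robot.get_obs(): the state, without advancing time (a new reading comes with each control period).
- eyes.snapshot(name): name is "scene" or "top"; returns a dict with "color" (420x560x3 uint8, red, green, blue), "camera_matrix" (3x3 intrinsics, pixels), "D" ([k1, k2, p1, p2, k3] as OpenCV has them; the pictures are not rectified), "eye" and "rotation" of the camera in the world. Camera axes: x right, y up, looking along -z (the intrinsics and any distortion apply to the point x, -y, -z); pixel columns grow to the right and rows downward; lengths in m; the calibration is good to about 2 mm. A picture is of the moment at which its call begins. There is no depth.
- robot.close_job(): hands the job in; it is judged then, once.
Trained networks look in a picture, given as the dict that the camera call returned (one of the last four; its "shot" number tells which), for a name from the list of things; names that differ only in an ending like _2 or _b are one class to them, and where a whole thing is asked for, a point or a joint stands for the part that bears it (a point fixed in the world has none). Each returns a list of dicts, best first, with "confidence" (0 to 1); they miss things now and then, are a little off and sometimes report something else, mostly with a low value. They report only what shows in the picture. A call takes as long as a camera call. They do not tell look-alikes from the thing itself.
- models.masks_of(picture, query): "mask" (420x560 bool, what is visible of it) and "xy" ([column, row] in pixels, amid what is visible of it).
- models.tip_of(picture, query): "xy" ([column, row] in pixels: a listed point, or the origin of a listed thing).
The state is a dict: "time": time; "joint_positions": joint angles; "qvel": joint speeds; "joint_torque": joint torques, N m; "tool_pos": TCP position; "ee_rot": TCP orientation; "wrist_force": force on the tool from outside, world axes, zero at the start; "wrist_torque": the same for the moment, N m; "width": finger opening in m; "finger_force": force on a finger pad.
Only numpy, scipy, OpenCV 4.12 (cv2) and the standard library are available. Lean on these libraries where they do the work, as an engineer would, in place of code of your own. Each camera call takes 0.05 s, during which the arm holds its last target. There are 200 camera calls.

## Working session

There is one attempt and no reset: what is moved stays moved. The work goes in short steps, Python scripts to look and compute and a tool call to move; the robot and the scene stay as the last step left them, time stands still between calls to the robot, and variables do not carry over. Pictures are saved under pics/ and viewed, at most 10 in all, crops included, and the job is handed in when it is done.

Besides the shell and the picture viewer there is one more tool, called in YAML: its name, and indented under it one key for each argument. step_arm: Moves the arm, as the interface text tells. Its arguments: {"type":"object","properties":{"commands":{"type":"array"}},"required":["commands"]}

```bash
mkdir -p pics; ls; cat > h.py <<'E'
import numpy as np, cv2
from bench import robot, eyes, models
def snap(n, f=None):
    p=eyes.snapshot(n)
    if f: cv2.imwrite('pics/'+f, cv2.cvtColor(p['color'],cv2.COLOR_RGB2BGR))
    return p
def ray(p,xy):
    u=cv2.undistortPoints(np.array([[xy]],float),np.array(p['camera_matrix']),np.array(p['D']))[0,0]
    return np.array(p['eye']), np.array(p['rotation'])@np.array([u[0],-u[1],-1.])
def atz(p,xy,z):
    e,d=ray(p,xy); return e+d*(z-e[2])/d[2]
def proj(p,X):
    c=(np.atleast_2d(X)-np.array(p['eye']))@np.array(p['rotation'])
    c=c*[1,-1,-1]
    return cv2.projectPoints(c,np.zeros(3),np.zeros(3),np.array(p['camera_matrix']),np.array(p['D']))[0][:,0]
def tri(a,xa,b,xb):
    e1,d1=ray(a,xa);e2,d2=ray(b,xb)
    t=np.linalg.lstsq(np.c_[d1,-d2],e2-e1,rcond=None)[0]
    return (e1+d1*t[0]+e2+d2*t[1])/2, np.linalg.norm(e1+d1*t[0]-e2-d2*t[1])
E
python3 - <<'E'
from h import *
S=snap('scene','s0.png');T=snap('top','t0.png')
o=robot.get_obs();print(o['time'],o['tool_pos'],o['ee_rot'],o['width'])
for P in (S,T):
    print(P['eye'],P['camera_matrix'])
    for q in ['deck','chock','chock_grip','chock_toes','weight','mug','phone','cactus']:
        m=models.tip_of(P,q); k=models.masks_of(P,q)
        print(q,[(np.round(d['xy'],1),round(d['confidence'],2)) for d in m][:3],[(np.round(d['xy'],1),int(d['mask'].sum()),round(d['confidence'],2)) for d in k][:3])
E
```

```text
pics
0.1 [0.14284141 0.53102578 0.4036145 ] [-3.13958912e+00 -2.05070967e-04  2.87879617e+00] 0.094350460072521
[ 1.04116978 -0.41317859  1.06320881] [[479.81222886   0.         286.93375517]
 [  0.         479.81222886 212.32183153]
 [  0.           0.           1.        ]]
deck [(array([137.8, 247.9]), 0.82)] [(array([150.5, 265.5]), 7808, 0.87), (array([235.3, 326.6]), 1035, 0.26)]
chock [(array([302.5, 223.4]), 0.81), (array([357.7, 249.1]), 0.81), (array([328.2, 317.3]), 0.61)] [(array([319.4, 318.4]), 1251, 0.93), (array([352.8, 244.4]), 569, 0.9), (array([294.7, 227.9]), 1040, 0.58)]
chock_grip [(array([319.2, 308.5]), 0.94), (array([354.8, 231.5]), 0.9), (array([293.5, 214.6]), 0.7)] [(array([355.6, 237.6]), 569, 0.87), (array([319.7, 313.1]), 1251, 0.71)]
chock_toes [] [(array([320.7, 313.7]), 1316, 0.89), (array([358.1, 241.8]), 671, 0.81), (array([299.4, 222.8]), 1007, 0.79)]
weight [(array([357.1, 116.1]), 0.89), (array([301.8, 222. ]), 0.29)] [(array([356.2, 118.2]), 1140, 0.65), (array([294.8, 221.6]), 942, 0.36)]
mug [(array([398.9, 186.6]), 0.69)] [(array([403.7, 175
[... 775 characters left out ...]
.76)] [(array([320.5, 123.7]), 814, 0.79), (array([245.6, 149. ]), 418, 0.62), (array([281. , 197.2]), 832, 0.58)]
chock_toes [(array([253.1, 137.6]), 0.71), (array([315.4, 107.8]), 0.63)] [(array([250.7, 150.7]), 445, 0.81), (array([320.5, 123. ]), 832, 0.71), (array([283.8, 199.1]), 767, 0.67)]
weight [(array([151.1, 247.7]), 0.63)] [(array([153. , 248.4]), 1156, 0.62)]
mug [(array([183. , 169.2]), 0.67)] [(array([177.2, 169.5]), 958, 0.79), (array([387.5, 149.8]), 615, 0.48)]
phone [(array([381.1, 153.3]), 0.65), (array([271.9, 280.5]), 0.6)] [(array([270.1, 284. ]), 1425, 0.9)]
cactus [(array([385.1, 146.7]), 0.77)] [(array([386.2, 150.2]), 605, 0.68), (array([279.4, 198.5]), 800, 0.33)]
```

View pics/s0.png

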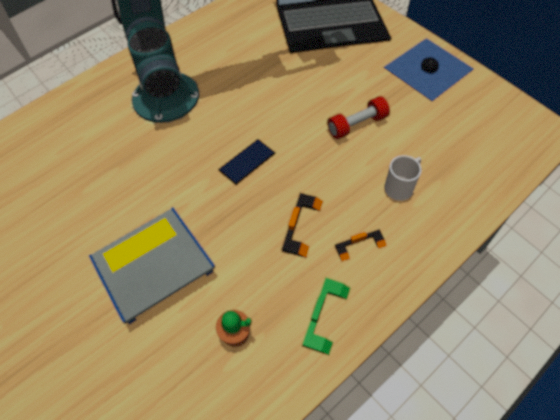

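View pics/t0.png

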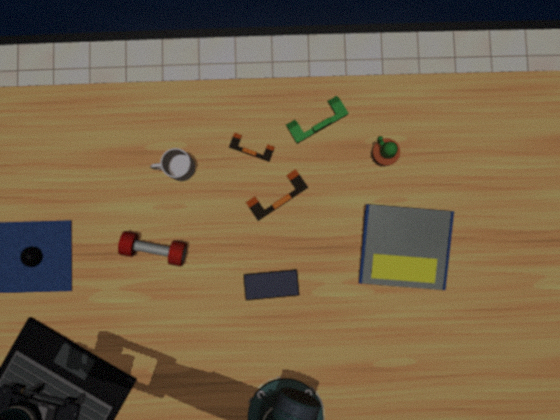

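The true chock is the larger black/orange one: scene (302,225), top (278,197). The deck's yellow patch is on its near-robot edge at top (404,269), so uphill is +x-ish. The weight is at top (152,248), and the small black/orange chock and the green chock are decoys. Next I fit poses to the silhouettes.

```bash
cat >> h.py <<'E'
from scipy.optimize import minimize
K=4
def hsv(p): return cv2.cvtColor(p['color'],cv2.COLOR_RGB2HSV)
def render(p,polys):
    m=np.zeros((420*K,560*K),np.uint8)
    for q in polys:
        h=cv2.convexHull(((proj(p,q)+.5)*K).astype(np.float32)); cv2.fillConvexPoly(m,np.round(h).astype(np.int32),255)
    return cv2.resize(m,(560,420),interpolation=cv2.INTER_AREA)/255.
def T(x,y,z,yaw,pitch=0):
    c,s=np.cos(yaw),np.sin(yaw); cp,sp=np.cos(pitch),np.sin(pitch)
    R=np.array([[c,-s,0],[s,c,0],[0,0,1]])@np.array([[cp,0,-sp],[0,1,0],[sp,0,cp]])
    return R,np.array([x,y,z])
def box(a,b,c,d,e,f): return np.array([[x,y,z] for x in(a,b) for y in(c,d) for z in(e,f)])/1000
ramp=lambda y:np.array([[x,y+w,z] for w in(-16,16) for x,z in((-16,0),(-16,17),(12,17),(32,3),(32,0))])/1000
CH=[box(-32,-16,-85,85,0,18),box(-32,-16,-28,28,0,38),ramp(69),ramp(-69)]
PATCH=[box(-34,34,-88,88,0,0)]
def fit(obs,parts,z,x0,pitch=0):
    # obs: list of (pic, mask); x0 = x,y,yaw
    bl=lambda m:cv2.GaussianBlur(m.astype(np.float32),(0,0),1.2)
    tg=[bl(m) for _,m in obs]
    def cost(v):
        R,t=T(v[0],v[1],z,v[2],pitch)
        return sum(((bl(render(p,[q@R.T+t for q in parts]))-g)**2).sum()/g.sum() for (p,_),g in zip(obs,tg))
    s=np.array([x0]+[np.array(x0)+d for d in np.diag([.02,.02,.2])])
    r=minimize(cost,x0,method='Nelder-Mead',options=dict(initial_simplex=s,xatol=2e-4,fatol=1e-5))
    return r.x,r.fun
def near(m,c,r):
    a=np.zeros(m.shape,np.uint8); cv2.circle(a,tuple(int(v) for v in c),r,1,-1); return m&(a>0)
def yellow(p): h=hsv(p); return (h[...,0]>25)&(h[...,0]<33)&(h[...,1]>200)
def chockm(p): h=hsv(p); return (h[...,2]<75)|((h[...,1]>190)&(h[...,0]<18))
def red(p): h=hsv(p); return ((h[...,0]<6)|(h[...,0]>174))&(h[...,1]>170)&(h[...,2]>60)
E
python3 - <<'E'
from h import *
S=snap('scene');P=snap('top')
ys,yt=near(yellow(S),(140,247),60),near(yellow(P),(404,269),60)
cs,ct=near(chockm(S),(300,225),38),near(chockm(P),(278,197),34)
print([m.sum() for m in (ys,yt,cs,ct)])
x0=atz(P,(404,269),.033)
for yw in (0,-.1): print('deck',fit([(S,ys),(P,yt)],PATCH,.0332,[*x0[:2],yw],.1396))
x0=atz(P,(278,197),.01);print(x0)
for yw in (.5,.5+np.pi): print('chock',fit([(S,cs),(P,ct)],CH,0,[*x0[:2],yw]))
for p,c,m in ((S,(357,117),None),(P,(152,248),None)):
    m=near(red(p),c,45); n,l,st,ce=cv2.connectedComponentsWithStats(m.astype(np.uint8))
    b=sorted([i for i in range(1,n) if st[i,4]>50],key=lambda i:ce[i,0]); 
    print([(ce[i],st[i,4]) for i in b],[atz(p,ce[i],.034) for i in b])
for q,a,b in (('mug',(398.9,186.6),(183,169.2)),('phone',(246,161),(271.9,280.5)),('cactus',(234,333),(385,146.7))): print(q,tri(S,a,P,b))
cv2.imwrite('pics/m0.png',np.hstack([255*(m).astype(np.uint8)[100:320,60:420] for m in (ys|cs,)]+[255*(yt|ct).astype(np.uint8)[100:320,200:500]]))
E
```

```text
[np.int64(1445), np.int64(0), np.int64(763), np.int64(584)]Traceback (most recent call last):
  File "<stdin>", line 6, in <module>
  File "h.py", line 11, in atz
    e,d=ray(p,xy); return e+d*(z-e[2])/d[2]
                                       ~^^^
IndexError: invalid index to scalar variable.
```

```bash
python3 - <<'E'
from h import *
for n in('scene','top'):
    p=snap(n); print(p['rotation'],p['D']); h=hsv(p)
    x,y=((140,247),(404,269))[n=='top']; print(h[y-2:y+2:2,x-6:x+6:4].reshape(-1,3))
E
```

```text
[0.54007946 0.00932606 0.84077823] [-0.11086418  0.          0.          0.          0.        ]
[[ 28 255 184]
 [ 28 255 183]
 [ 28 255 184]
 [ 28 255 184]
 [ 28 255 184]
 [ 28 255 185]]
[ 0.06266371  0.00218482 -1.60164605] [-0.02992893  0.          0.          0.          0.        ]
[[ 30 171 146]
 [ 29 176 146]
 [ 30 174 144]
 [ 28 172 145]
 [ 29 177 143]
 [ 29 181 141]]
```

```bash
python3 - <<'E'
s=open('h.py').read()
s=s.replace("    if f: cv2","    from scipy.spatial.transform import Rotation as Ro\n    p['rot']=Ro.from_euler('xyz',p['rotation']).as_matrix()\n    if f: cv2").replace("np.array(p['rotation'])","p['rot']")
s=s.replace("(h[...,0]<33)&(h[...,1]>200)","(h[...,0]<33)&(h[...,1]>135)").replace("(h[...,0]>25)","(h[...,0]>24)")
open('h.py','w').write(s)
E
cat > m.py <<'E'
from h import *
S=snap('scene');P=snap('top')
ys,yt=near(yellow(S),(140,247),60),near(yellow(P),(404,269),50)
cs,ct=near(chockm(S),(300,225),38),near(chockm(P),(278,197),34)
print([m.sum() for m in (ys,yt,cs,ct)])
x0=atz(P,(404,269),.033)
for yw in (0,): print('deck',fit([(S,ys),(P,yt)],PATCH,.0332,[*x0[:2],yw],.1396))
for o in ([(S,ys)],[(P,yt)]): print(' one',fit(o,PATCH,.0332,[*x0[:2],0],.1396))
x0=atz(P,(278,197),.01);print(x0)
for yw in (.5,.5+np.pi): print('chock',fit([(S,cs),(P,ct)],CH,0,[*x0[:2],yw]))
for p,c,m in ((S,(357,117),None),(P,(152,248),None)):
    m=near(red(p),c,45); n,l,st,ce=cv2.connectedComponentsWithStats(m.astype(np.uint8))
    b=sorted([i for i in range(1,n) if st[i,4]>50],key=lambda i:ce[i,0]); 
    print([(ce[i],st[i,4]) for i in b],[atz(p,ce[i],.034) for i in b])
for q,a,b in (('mug',(398.9,186.6),(183,169.2)),('phone',(246,161),(271.9,280.5)),('cactus',(234,333),(385,146.7))): print(q,tri(S,a,P,b))
cv2.imwrite('pics/m0.png',np.hstack([255*(m).astype(np.uint8)[100:320,60:420] for m in (ys|cs,)]+[255*(yt|ct).astype(np.uint8)[100:320,200:500]]))
E
python3 m.py
```

```text
[np.int64(1573), np.int64(1504), np.int64(765), np.int64(578)]
deck (array([ 0.39860742, -0.33618125, -0.10987553]), np.float64(0.009240088984370232))
 one (array([ 0.39864081, -0.33587328, -0.11683268]), np.float64(0.0005218392470851541))
 one (array([ 0.39867452, -0.3378501 , -0.11722693]), np.float64(0.006138854194432497))
[0.60601971 0.00105404 0.01      ]
chock (array([0.61415838, 0.00662199, 0.57143302]), np.float64(0.20840051770210266))
chock (array([0.6131967 , 0.00591473, 3.71580209]), np.float64(1.0629795789718628))
[(array([340.08518519, 125.32222222]), np.int32(270)), (array([379.9581749 , 107.36882129]), np.int32(263))] [array([0.46244263, 0.29290888, 0.034     ]), array([0.49143508, 0.42844988, 0.034     ])]
[(array([125.64338235, 243.44852941]), np.int32(272)), (array([175.62773723, 252.87591241]), np.int32(274))] [array([0.48899433, 0.42483813, 0.034     ]), array([0.4590626 , 0.28719912, 0.034     ])]
mug (array([0.69847545, 0.27233121, 0.00466401]), np.float64(0.012877372697215029))
phone (array([0.37361411, 0.02394719, 0.01980546]), np.float64(0.003092134606591503))
cactus (array([ 0.73198747, -0.30001637,  0.04620721]), np.float64(0.004547038531756313))
```

View pics/m0.png

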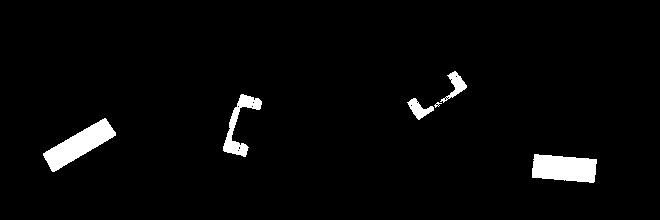

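```bash
cat >> h.py <<'E'
from scipy.spatial.transform import Rotation as Ro
def plan(g,yaw,tilt=0,dyaw=0):
    """grasp point g, tool y along heading yaw; tilt = slope of the surface rising along heading. Prints turn first, then shift in the turned frame (mm)."""
    o=robot.get_obs(); R0=Ro.from_euler('xyz',o['ee_rot']).as_matrix()
    A,_=T(0,0,0,yaw,tilt)      # surface frame, columns x,y,z
    Rt=np.c_[-A[:,1],A[:,0],-A[:,2]]; Rt2=np.c_[A[:,1],-A[:,0],-A[:,2]]
    if np.trace(R0.T@Rt2)>np.trace(R0.T@Rt): Rt=Rt2
    tcp=np.array(g)-Rt[:,2]*.18
    print('t',round(o['time'],2),'pos',np.round(o['tool_pos'],4),'turn',np.round(Ro.from_matrix(R0.T@Rt).as_rotvec(),3),'shift',np.round(Rt.T@(tcp-o['tool_pos'])*1000,1),'F',np.round(o['wrist_force'],2),'w',round(o['width'],4),'ff',o['finger_force'])
def ontop(g,yaw,h,tilt=0):
    A,_=T(0,0,0,yaw,tilt); return np.array(g)+A[:,2]*h
E
sed -i 's/(h\[...,1\]>190)&(h\[...,0\]<18)/(h[...,1]>150)\&(h[...,0]<14)/' h.py
python3 - <<'E'
from h import *
S=snap('scene');P=snap('top')
for p,xy in ((S,(293,214)),(P,(283,197)),(S,(250,260)),(P,(220,220))): x,y=xy; print(hsv(p)[y,x-4:x+5:4].tolist())
cs,ct=near(chockm(S),(300,225),38),near(chockm(P),(278,197),34)
print(cs.sum(),ct.sum())
for o in ([(S,cs),(P,ct)],[(S,cs)],[(P,ct)]): 
    v,c=fit(o,CH,0,[.612,.004,.57]); print(v,c, 'grip',v[:2]-.024*np.array([np.cos(v[2]),np.sin(v[2])]))
print(tri(S,(293.5,214.6),P,(282.9,196.5)))
plan([.594,-.007,.18],.57)
E
```

```text
[[19, 127, 181], [16, 255, 184], [16, 255, 148]]
[[17, 135, 140], [14, 184, 137], [13, 199, 145]]
[[24, 104, 184], [23, 107, 184], [22, 109, 184]]
[[19, 124, 142], [19, 123, 143], [19, 116, 149]]
462 658
[0.61415104 0.00633708 0.5791905 ] 0.8305130004882812 grip [ 0.5940653  -0.00679924]
[0.61013204 0.00482188 0.67594365] 0.7779727578163147 grip [ 0.59140923 -0.01019333]
[0.61406371 0.00603166 0.55699033] 0.0339658185839653 grip [ 0.59369131 -0.00665555]
(array([ 0.60300672, -0.01201721,  0.06155235]), np.float64(0.00026447217584990655))Traceback (most recent call last):
  File "<stdin>", line 9, in <module>
  File "h.py", line 61, in plan
    print('t',round(o['time'],2),'pos',np.round(o['tool_pos'],4),'turn',np.round(Ro.from_matrix(R0.T@Rt).as_rotvec(),3),'shift',np.round(Rt.T@(tcp-o['tool_pos'])*1000,1),'F',np.round(o['wrist_force'],2),'w',round(o['width'],4),'ff',o['finger_force'])
                                                                                 ~~~~~~~~~~~~~~^^^^^^^^^
  File "scipy/spatial/transform/_rotation.pyx", line 1143, in scipy.spatial.transform._rotation.Rotation.from_matrix
ValueError: Non-positive determinant (left-handed or null coordinate frame) in rotation matrix 0: [[ 7.39800311e-01  6.72826501e-01 -6.59468538e-07]
 [ 6.72826499e-01 -7.39800308e-01 -7.96320451e-05]
 [ 5.40664253e-05 -5.84681038e-05  9.99999997e-01]].
```

```bash
sed -i 's/Rt=np.c_\[-A\[:,1\],A\[:,0\],-A\[:,2\]\]; Rt2=np.c_\[A\[:,1\],-A/Rt=np.c_[A[:,1],A[:,0],-A[:,2]]; Rt2=np.c_[-A[:,1],-A/; s/&(h\[...,0\]<14)/\&(h[...,0]<18)/' h.py
python3 - <<'E'
from h import *
S=snap('scene')
cs=near(chockm(S),(300,225),38)
v,c=fit([(S,cs)],CH,0,[.612,.004,.57]); print(cs.sum(),v,c, 'grip',v[:2]-.024*np.array([np.cos(v[2]),np.sin(v[2])]))
plan([.594,-.007,.18],.565)
E
```

```text
851 [0.61527162 0.00835897 0.57359142] 0.05064332112669945 grip [ 0.59511264 -0.00466468]
t 2.15 pos [0.1429 0.5311 0.4047] turn [ 0.    -0.     0.743] shift [-696.    92.9   44.7] F [ 0.52 -0.25  0.16] w 0.0939 ff 0.0
```

step_arm:
  commands:
    - [[0,0,0,0,0,0.185,60],[0,0,0,0,0,0.185,60],[0,0,0,0,0,0.185,60],[0,0,0,0,0,0.187,60],[-58,7.75,3.7,0,0,0,60],[-58,7.75,3.7,0,0,0,60],[-58,7.75,3.7,0,0,0,60],[-58,7.75,3.7,0,0,0,60],[-58,7.75,3.7,0,0,0,60],[-58,7.75,3.7,0,0,0,60],[-58,7.75,3.7,0,0,0,60],[-58,7.75,3.7,0,0,0,60],[-58,7.75,3.7,0,0,0,60],[-58,7.75,3.7,0,0,0,60],[-58,7.75,3.7,0,0,0,60],[-58,7.75,3.7,0,0,0,60],[0,0,0,0,0,0,60],[0,0,0,0,0,0,60]]

```text
time: 4.4
tool_pos: [0.5945, -0.0064, 0.36]
ee_rot: [-3.141, -0.001, 2.136]
wrist_force: [-0.1, -0.6, 1.0]
width: 0.0602
finger_force: 0.0
```

```bash
python3 - <<'E'
from h import *
S=snap('scene','s1.png')
plan([.5945,-.006,.029],.565)
E
```

```text
t 4.45 pos [ 0.5942 -0.0058  0.3604] turn [ 0.    -0.001  0.002] shift [-4.000e-01  1.000e-01  1.514e+02] F [ 0.08  1.06 -0.28] w 0.0601 ff 0.0
```

View pics/s1.png

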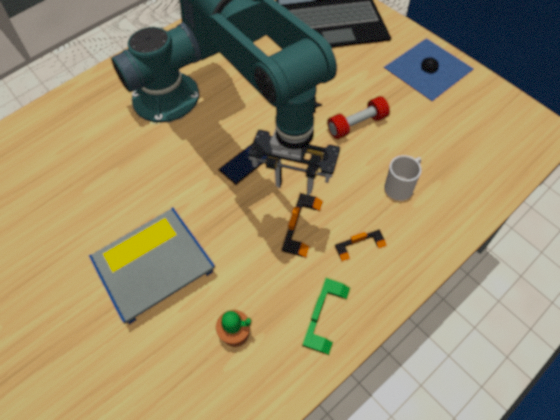

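The open fingers, at (278,178) and (310,185), straddle the vertical above the grip at (294,215), so I descend and pinch.

step_arm:
  commands:
    - [[0,0,40,0,0,0,60],[0,0,40,0,0,0,60],[0,0,35,0,0,0,60],[0,0,20,0,0,0,60],[0,0,16,0,0,0,60],[0,0,0,0,0,0,60],[0,0,0,0,0,0,5],[0,0,0,0,0,0,5],[0,0,0,0,0,0,5],[0,0,0,0,0,0,5],[0,0,0,0,0,0,5]]

```text
time: 5.82
tool_pos: [0.5944, -0.0067, 0.2094]
ee_rot: [-3.141, 0.0, 2.137]
wrist_force: [-1.9, -0.8, 1.1]
width: 0.0158
finger_force: 30.0
```

```bash
python3 - <<'E'
from h import *
plan([.5945,-.006,.029],.565)
E
```

```text
t 5.83 pos [ 0.5944 -0.0067  0.2094] turn [-0.001  0.     0.001] shift [0.6 0.5 0.4] F [-1.86 -0.78  1.1 ] w 0.0158 ff 29.99201238155365
```

step_arm:
  commands:
    - [[0,0,-20,0,0,0,5],[0,0,-40,0,0,0,5],[0,0,-40,0,0,0,5],[0,0,-20,0,0,0,5],[0,0,0,0,0,0,5],[0,0,0,0,0,0,5]]

```text
time: 6.58
tool_pos: [0.5942, -0.0064, 0.3269]
ee_rot: [-3.139, -0.003, 2.137]
wrist_force: [-0.5, 0.1, -3.9]
width: 0.0159
finger_force: 30.0
```

```bash
cat >> h.py <<'E'
DK=(.3987,-.336,.0332); DY=-.115
def dk(x,y,z):
    R,t=T(*DK,DY,.1396); return R@np.array([x,y,z])+t
E
python3 - <<'E'
from h import *
g=dk(-.024,0,.0294+.045); print(g)
plan(g,DY,.1396)
E
```

```text
[ 0.3648063  -0.33208495  0.10353669]
t 6.58 pos [ 0.5942 -0.0064  0.3269] turn [-0.138 -0.049  0.68 ] shift [-349.8 -219.7   14.7] F [-0.52  0.08 -3.88] w 0.0159 ff 29.99374844133854
```

step_arm:
  commands:
    - [[0,0,0,-0.0345,-0.012,0.17,5],[0,0,0,-0.0345,-0.012,0.17,5],[0,0,0,-0.0345,-0.012,0.17,5],[0,0,0,-0.0345,-0.012,0.17,5],[-40,-25,0,0,0,0,5],[-45,-28,0,0,0,0,5],[-45,-28,0,0,0,0,5],[-45,-28,0,0,0,0,5],[-45,-28,0,0,0,0,5],[-45,-28,0,0,0,0,5],[-45,-28,0,0,0,0,5],[-40,-26,8,0,0,0,5],[0,0,7,0,0,0,5],[0,0,0,0,0,0,5],[0,0,0,0,0,0,5]]

```text
time: 8.45
tool_pos: [0.3418, -0.3286, 0.2823]
ee_rot: [2.999, -0.002, 1.457]
wrist_force: [0.5, 0.2, -3.2]
width: 0.0161
finger_force: 30.0
```

```bash
python3 - <<'E'
from h import *
S=snap('scene','s2.png');P=snap('top','t2.png')
plan(dk(-.024,0,.0294),DY,.1396)
# overlay of the intended hover outline is checked by the chock fit in the top view
for p in (S,P): print([(d['xy'],d['confidence']) for d in models.tip_of(p,'chock_toes')])
print(proj(S,dk(.031,0,.049)),proj(P,dk(.031,0,.049)))
cv2.imwrite('pics/c2.png',cv2.cvtColor(np.hstack([cv2.resize(S['color'][150:350,40:260],None,fx=1.8,fy=1.8),cv2.resize(P['color'][180:380,330:540],None,fx=1.8,fy=1.8)]),cv2.COLOR_RGB2BGR))
E
```

```text
t 8.55 pos [ 0.342  -0.3287  0.283 ] turn [ 0.004 -0.001  0.002] shift [-0.8 -2.1 45.9] F [ 0.04 -0.09 -4.03] w 0.0158 ff 29.99386042356491
[([141.9, 242.6], 0.89)]
[([313.0, 105.4], 0.68), ([253.0, 142.8], 0.57), ([153.6, 247.6], 0.32)]
[[137.3363831  240.75029159]] [[408.79372449 260.12541976]]
```

View pics/c2.png

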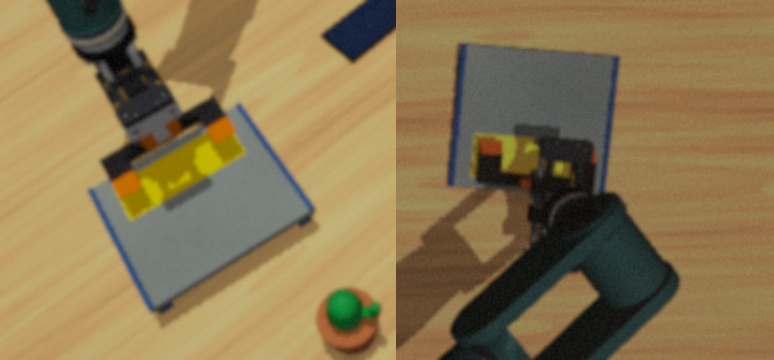

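The chock hovers square over the patch with its toes uphill: orange ramps at crop (125,183) and (222,128), both inside the yellow. Next I lower it.

step_arm:
  commands:
    - [[-0.8,-2,20,0.004,0,0.002,5],[0,0,15,0,0,0,5],[0,0,5,0,0,0,5],[0,0,3,0,0,0,5],[0,0,1,0,0,0,5],[0,0,0,0,0,0,5],[0,0,0,0,0,0,5]]

```text
time: 9.52
tool_pos: [0.3454, -0.3308, 0.2394]
ee_rot: [3.002, -0.001, 1.454]
wrist_force: [0.2, -0.8, -2.9]
width: 0.016
finger_force: 30.0
```

```bash
python3 - <<'E'
from h import *
plan(dk(-.024,0,.0294),DY,.1396)
E
```

```text
t 9.53 pos [ 0.3454 -0.3308  0.2394] turn [ 0.    -0.    -0.002] shift [1.  0.4 2.3] F [ 0.18 -0.83 -2.91] w 0.016 ff 29.99384567141533
```

Still carrying its full weight (about 4 N), so I go down in small steps.

step_arm:
  commands:
    - [[0,0,1,0,0,0,5],[0,0,0.7,0,0,0,5],[0,0,0.6,0,0,0,5],[0,0,0,0,0,0,5]]

```text
time: 10.02
tool_pos: [0.3456, -0.3308, 0.2371]
ee_rot: [3.002, -0.001, 1.454]
wrist_force: [-2.1, 1.6, 0.1]
width: 0.0157
finger_force: 30.0
```

```bash
python3 - <<'E'
from h import *
plan(dk(-.024,0,.0294),DY,.1396)
E
```

```text
t 10.03 pos [ 0.3456 -0.3308  0.2371] turn [-0.    -0.001 -0.002] shift [ 0.9  0.4 -0. ] F [-2.07  1.59  0.11] w 0.0157 ff 29.992745742201805
```

step_arm:
  commands:
    - [[0,0,0.4,0,0,0,5],[0,0,0,0,0,0,45],[0,0,0,0,0,0,45],[0,0,0,0,0,0,45],[0,0,0,0,0,0,45],[0,0,-15,0,0,0,45],[0,0,-40,0,0,0,45],[0,0,-50,0,0,0,45],[0,0,-50,0,0,0,45],[0,0,-40,0,0,0,45],[0,0,0,0,0,0,45]]

```text
time: 11.4
tool_pos: [0.3186, -0.3278, 0.4348]
ee_rot: [2.995, 0.006, 1.453]
wrist_force: [0.0, 0.5, -0.4]
width: 0.0452
finger_force: 0.0
```

```bash
python3 - <<'E'
from h import *
plan([.4755,.358,.20],-.214)
S=snap('scene','s3.png');P=snap('top','t3.png')
for p in (S,P): print([(d['xy'],d['confidence']) for d in models.tip_of(p,'chock')][:3],proj(p,dk(0,0,0)))
E
```

```text
t 11.4 pos [ 0.3186 -0.3278  0.4348] turn [ 0.146 -0.001  0.097] shift [703.5   7.7  54.8] F [ 0.04  0.49 -0.43] w 0.0452 ff 0.0
[([358.8, 247.2], 0.83), ([329.4, 317.1], 0.66)] [[139.03239782 243.6948635 ]]
[([317.6, 122.4], 0.81), ([251.6, 145.2], 0.72), ([402.8, 266.8], 0.61)] [[403.13411318 267.87608442]]
```

View pics/s3.png

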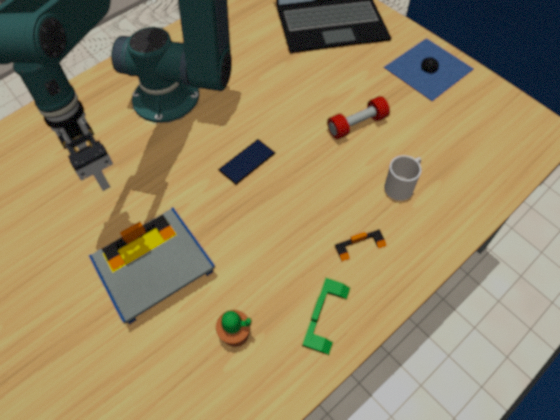

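The chock sits on the patch with toes uphill at (140,245). I go to the weight at (358,117).

step_arm:
  commands:
    - [[0,0,0,0.146,0,0.097,60],[30,0,0,0,0,0,60],[58,0.7,5,0,0,0,60],[58,0.7,5,0,0,0,60],[58,0.7,5,0,0,0,60],[58,0.7,5,0,0,0,60],[58,0.7,5,0,0,0,60],[58,0.7,5,0,0,0,60],[58,0.7,5,0,0,0,60],[58,0.7,5,0,0,0,60],[58,0.7,5,0,0,0,60],[58,0.7,5,0,0,0,60],[58,0.7,5,0,0,0,60],[35,0,0,0,0,0,60],[0,0,0,0,0,0,60],[0,0,0,0,0,0,60]]

```text
time: 13.6
tool_pos: [0.475, 0.3576, 0.3781]
ee_rot: [-3.132, -0.005, 1.357]
wrist_force: [0.2, -0.6, -1.3]
width: 0.0599
finger_force: 0.0
```

```bash
python3 - <<'E'
from h import *
S=snap('scene','s4.png');P=snap('top','t4.png')
plan([.4755,.358,.036],-.214)
cs,ct=near(chockm(S),(140,245),50),near(chockm(P),(404,267),45)
# chock on deck: fit with tilt about patch height
h=hsv(S); print(cs.sum(),ct.sum())
for o in ([(S,cs),(P,ct)],[(S,cs)],[(P,ct)]): 
    v,c=fit(o,CH,.0332,[.3987,-.336,-.115],.1396); R,t=T(*DK,DY); print(np.round(v,4),round(c,3),'deck mm',np.round(R.T@(np.array([v[0],v[1],DK[2]])-t)*1000,1))
for p,c in ((S,(357,117)),(P,(152,248))):
    m=near(red(p),c,45); n,l,st,ce=cv2.connectedComponentsWithStats(m.astype(np.uint8))
    print([(np.round(atz(p,ce[i],.034),4),st[i,4]) for i in range(1,n) if st[i,4]>40])
# weight silhouette fit in scene: heads and handle as polygons
a=np.linspace(0,2*np.pi,24); cyl=lambda r,y0,y1:np.array([[r*np.cos(t),y,r*np.sin(t)] for t in a for y in(y0,y1)])/1000
m=near(red(S),(357,117),45); print('weight',fit([(S,m)],[cyl(34,50,88),cyl(34,-88,-50)],.034,[.4755,.358,-.214]))
E
```

```text
t 13.7 pos [0.4751 0.357  0.3792] turn [-0.008 -0.007 -0.001] shift [  1.1   0.2 163.2] F [-0.64 -0.43 -0.43] w 0.0602 ff 0.0
988 875
[ 0.3966 -0.3353 -0.1219] 0.116 deck mm [-2.2  0.5  0. ]
[ 0.3972 -0.3343 -0.1125] 0.089 deck mm [-1.7  1.5  0. ]
[ 0.3962 -0.3361 -0.1157] 0.022 deck mm [-2.4 -0.4  0. ]
[(array([0.4915, 0.4286, 0.034 ]), np.int32(263)), (array([0.4617, 0.2934, 0.034 ]), np.int32(274))]
[(array([0.458 , 0.2876, 0.034 ]), np.int32(275))]
weight (array([ 0.47663529,  0.35706909, -0.25711549]), np.float64(0.4896632432937622))
```

View pics/s4.png

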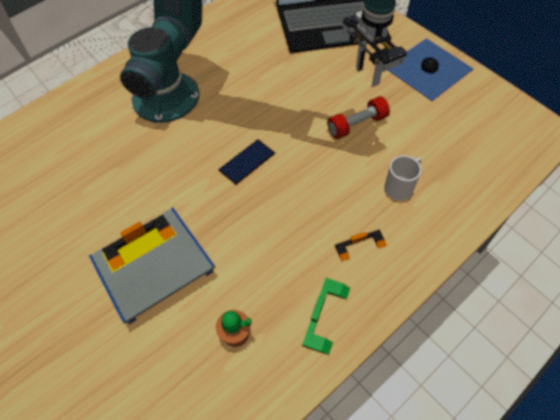

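The fingers hang over the weight at (378,72) and the chock is in place at about (-2, 0) mm in the deck frame. I descend and grip the handle.

step_arm:
  commands:
    - [[1,0,40,-0.008,-0.007,0,60],[0,0,40,0,0,0,60],[0,0,40,0,0,0,60],[0,0,25,0,0,0,60],[0,0,17,0,0,0,60],[0,0,0,0,0,0,60],[0,0,0,0,0,0,15],[0,0,0,0,0,0,15],[0,0,0,0,0,0,15],[0,0,0,0,0,0,15],[0,0,0,0,0,0,15]]

```text
time: 15.08
tool_pos: [0.4754, 0.3596, 0.2184]
ee_rot: [3.14, -0.001, 1.357]
wrist_force: [-0.8, 1.6, 2.3]
width: 0.027
finger_force: 30.0
```

```bash
python3 - <<'E'
from h import *
plan([.476,.3575,.035],-.214)
E
```

```text
t 15.07 pos [0.4754 0.3596 0.2184] turn [ 0.002 -0.001  0.   ] shift [-1.9  1.   3.4] F [-0.83  1.61  2.33] w 0.027 ff 29.999576210975647
```

step_arm:
  commands:
    - [[0,0,-15,0,0,0,15],[0,0,-35,0,0,0,15],[0,0,-45,0,0,0,15],[0,0,-45,0,0,0,15],[0,0,-15,0,0,0,15],[0,0,0,0,0,0,15],[0,0,0,0,0,0,15]]

```text
time: 15.95
tool_pos: [0.4748, 0.3591, 0.3692]
ee_rot: [-3.138, 0.004, 1.357]
wrist_force: [-0.3, -0.1, -7.6]
width: 0.0275
finger_force: 30.0
```

```bash
python3 - <<'E'
from h import *
g=dk(.056,0,.0384+.045); print(g)
plan(g,DY,.1396)
S=snap('scene','s5.png')
E
```

```text
[ 0.44226071 -0.34103168  0.1235809 ]
t 15.95 pos [0.4748 0.3591 0.3692] turn [-0.143  0.01  -0.098] shift [-699.2   13.4   69.9] F [-0.32 -0.1  -7.62] w 0.0275 ff 29.9962717294693
```

View pics/s5.png

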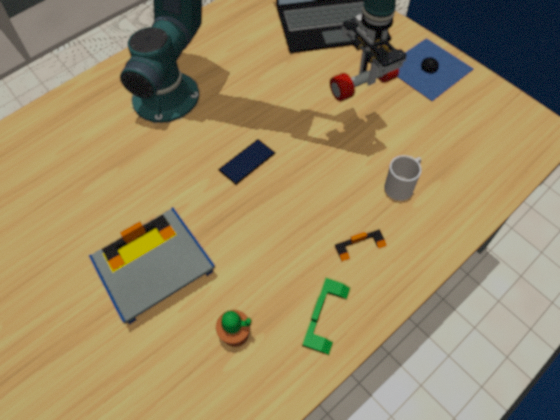

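The weight hangs level in the fingers, heads at (342,86) and (390,70). I carry it over the rack, staying high until the end.

step_arm:
  commands:
    - [[0,0,0,-0.143,0.01,-0.098,15],[-25,1,0,0,0,0,15],[-50,1,0,0,0,0,15],[-56,1,0,0,0,0,15],[-56,1,0,0,0,0,15],[-56,1,0,0,0,0,15],[-56,1,0,0,0,0,15],[-56,1,0,0,0,0,15],[-56,1,0,0,0,0,15],[-56,1,0,0,0,0,15],[-56,1,0,0,0,0,15],[-56,1,0,0,0,0,15],[-50,1,0,0,0,0,15],[-40,1,0,0,0,0,15],[-24,0,0,0,0,0,15],[-6,0,0,0,0,0,15],[0,0,35,0,0,0,15],[0,0,25,0,0,0,15],[0,0,0,0,0,0,15],[0,0,0,0,0,0,15]]

```text
time: 18.5
tool_pos: [0.4165, -0.3367, 0.3139]
ee_rot: [2.996, -0.003, 1.457]
wrist_force: [1.4, 0.2, -6.9]
width: 0.0271
finger_force: 30.0
```

```bash
python3 - <<'E'
from h import *
plan(dk(.054,0,.0384+.012),DY,.1396)
S=snap('scene','s6.png');P=snap('top','t6.png')
o=robot.get_obs(); R0=Ro.from_euler('xyz',o['ee_rot']).as_matrix(); w=o['tool_pos']+R0[:,2]*.1844
Rd,t=T(*DK,DY,.1396); print('weight in deck by arm',np.round((Rd.T@(w-t))*1000,1))
for p in (S,P):
    print([(np.round(d['xy'],1),round(d['confidence'],2)) for d in models.tip_of(p,'weight')][:2],proj(p,w))
    m=near(red(p),proj(p,w)[0],80); n,l,st,ce=cv2.connectedComponentsWithStats(m.astype(np.uint8))
    print([(np.round(ce[i],1),st[i,4],) for i in range(1,n) if st[i,4]>30], proj(p,[w+Rd[:,1]*.069,w-Rd[:,1]*.069]))
E
```

```text
t 18.5 pos [ 0.4165 -0.3367  0.3139] turn [ 0.006 -0.003  0.   ] shift [-1.4 -2.6 45.1] F [ 1.41  0.17 -6.9 ] w 0.0271 ff 29.996355772018433
weight in deck by arm [58.1  1.1 92. ]
[(array([133.9, 240.4]), 0.74)] [[136.1383835  237.62222174]]
[(array([160.9, 222.6]), np.int32(425)), (array([105.5, 255.7]), np.int32(458))] [[163.30456961 222.01009509]
 [108.35027053 253.65961315]]
[(array([416.4, 254.5]), 0.67)] [[413.68399059 252.81379021]]
[(array([392. , 250.8]), np.int32(329)), (array([445.8, 247.6]), np.int32(82))] [[386.80567864 250.57101638]
 [440.51003995 255.04553122]]
```

View pics/s6.png

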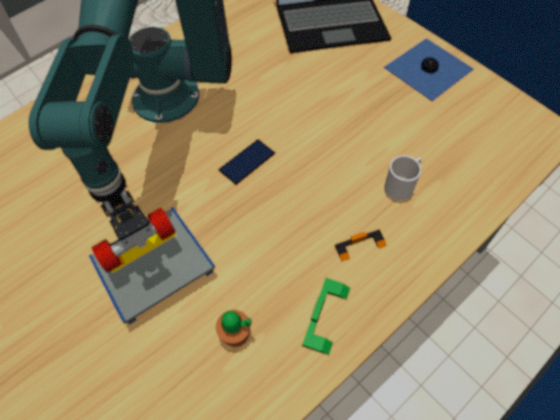

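The weight hangs above the rack, heads at (160,222) and (105,255), roughly 5–10 mm towards −y of where the arm pose predicts. I refine with a silhouette fit.

```bash
cat > w.py <<'E'
from h import *
S=snap('scene');P=snap('top')
def red2(p): h=hsv(p); return ((h[...,0]<9)|(h[...,0]>170))&(h[...,1]>140)&(h[...,2]>25)
o=robot.get_obs(); R0=Ro.from_euler('xyz',o['ee_rot']).as_matrix(); w=o['tool_pos']+R0[:,2]*.1844
Rd,t=T(*DK,DY,.1396); print('arm in deck',np.round((Rd.T@(w-t))*1000,1),o['time'],o['wrist_force'])
a=np.linspace(0,2*np.pi,24); cyl=lambda r,y0,y1:np.array([[r*np.cos(t),y,r*np.sin(t)] for t in a for y in(y0,y1)])/1000
W=[cyl(34,50,88),cyl(34,-88,-50)]
for p in (S,P):
    m=near(red2(p),proj(p,w)[0],60)
    if p is P:   # left head only
        m[:, int(proj(p,w)[0][0]):]=False; parts=W[:1]
    else: parts=W
    v,c=fit([(p,m)],parts,w[2],[w[0],w[1],DY]); print(m.sum(),render(p,[q@T(0,0,0,v[2])[0].T+[v[0],v[1],w[2]] for q in parts]).sum(),np.round(v,4),round(c,3),'deck',np.round((Rd.T@(np.array([v[0],v[1],w[2]])-t))*1000,1))
E
python3 w.py
```

```text
arm in deck [57.4  1.1 91.1] 18.8 [ 0.36796329  0.05899589 -7.9077777 ]
957 1180.478431372549 [ 0.4406 -0.3471 -0.1022] 0.072 deck [56.1 -6.3 91.3]
403 528.5254901960784 [ 0.4468 -0.3516 -0.0324] 0.178 deck [ 62.8 -10.   90.4]
```

step_arm:
  commands:
    - [[6,-2,15,0.006,-0.003,0,15],[0,0,20,0,0,0,15],[0,0,10,0,0,0,15],[0,0,5,0,0,0,15],[0,0,3,0,0,0,15],[0,0,0,0,0,0,15],[0,0,0,0,0,0,15]]

```text
time: 19.68
tool_pos: [0.4222, -0.332, 0.2607]
ee_rot: [3.002, 0.0, 1.455]
wrist_force: [-0.3, -0.4, -6.6]
width: 0.0271
finger_force: 30.0
```

```bash
python3 w.py
```

```text
arm in deck [54.1  6.6 37.6] 19.775 [-0.23574355 -0.4661176  -7.30829427]
934 1078.450980392157 [ 0.4439 -0.3424 -0.109 ] 0.04 deck [51.4 -1.1 38. ]
370 481.2980392156863 [ 0.4491 -0.3456 -0.0497] 0.168 deck [56.9 -3.8 37.2]
```

step_arm:
  commands:
    - [[1,-3,1,0,0,0,15],[0,-2,1.2,0,0,0,15],[0,-1,0,0,0,0,15],[0,0,0,0,0,0,15],[0,0,0,0,0,0,15]]

```text
time: 20.4
tool_pos: [0.4166, -0.3302, 0.2571]
ee_rot: [3.003, -0.0, 1.455]
wrist_force: [0.7, -0.8, -7.4]
width: 0.0271
finger_force: 30.0
```

```bash
cat > f.py <<'E'
from h import *
Fs=[]
for _ in range(3):
    eyes.snapshot('top'); o=robot.get_obs(); Fs.append(o['wrist_force'])
R0=Ro.from_euler('xyz',o['ee_rot']).as_matrix(); w=o['tool_pos']+R0[:,2]*.1844
Rd,t=T(*DK,DY,.1396); print('t',o['time'],'deck',np.round((Rd.T@(w-t))*1000,1),'F deck',np.round(np.mean(Fs,0)@Rd,2),np.round(Fs,1).tolist(),'w',round(o['width'],4),'ff',o['finger_force'])
E
python3 f.py
```

```text
t 20.55 deck [47.9  7.9 34.9] F deck [-1.38 -0.33 -7.26] [[0.4, -0.8, -7.3], [-0.2, -0.2, -7.1], [-1.3, 0.1, -7.8]] w 0.0272 ff 29.99593734741211
```

step_arm:
  commands:
    - [[0,-1,0.3,0,0,0,15],[0,-1,0.3,0,0,0,15],[0,0,0,0,0,0,15],[0,0,0,0,0,0,15]]

```text
time: 21.05
tool_pos: [0.4149, -0.33, 0.2564]
ee_rot: [3.003, -0.0, 1.455]
wrist_force: [1.7, 0.5, -6.0]
width: 0.0275
finger_force: 30.0
```

```bash
python3 f.py
```

```text
t 21.2 deck [46.2  7.8 34.5] F deck [ 0.98  0.24 -6.19] [[1.7, 0.5, -5.9], [1.5, 0.2, -6.5], [2.4, -0.6, -5.6]] w 0.0271 ff 29.99814659357071
```

step_arm:
  commands:
    - [[0,0,0.4,0,0,0,15],[0,0,0.3,0,0,0,15],[0,0,0,0,0,0,15],[0,0,0,0,0,0,15]]

```text
time: 21.7
tool_pos: [0.415, -0.33, 0.2563]
ee_rot: [3.002, -0.0, 1.455]
wrist_force: [1.7, 1.7, -0.1]
width: 0.0275
finger_force: 30.0
```

```bash
python3 f.py
```

```text
t 21.85 deck [46.4  7.8 34.3] F deck [0.59 2.3  0.76] [[0.9, 2.1, 0.4], [1.0, 1.8, 1.1], [0.3, 2.8, 1.0]] w 0.0275 ff 29.997408092021942
```

The weight's load is now on the rack and the chock, with about 1.6 N of lean on the ramps. I nudge slightly downhill, hold, then release.

step_arm:
  commands:
    - [[0,-0.5,0,0,0,0,15],[0,0,0,0,0,0,15],[0,0,0,0,0,0,15],[0,0,0,0,0,0,15]]

```text
time: 22.35
tool_pos: [0.4148, -0.33, 0.2562]
ee_rot: [3.001, 0.0, 1.455]
wrist_force: [3.9, 3.9, 4.7]
width: 0.0272
finger_force: 30.0
```

```bash
python3 f.py
```

```text
t 22.5 deck [46.3  7.8 34.3] F deck [4.15 3.14 5.06] [[3.0, 2.2, 5.4], [4.5, 3.0, 5.8], [3.7, 3.0, 5.5]] w 0.0269 ff 29.99805361032486
```

step_arm:
  commands:
    - [[0,0.3,0,0,0,0,15],[0,0,0,0,0,0,15],[0,0,0,0,0,0,32],[0,0,0,0,0,0,36],[0,0,0,0,0,0,42],[0,0,0,0,0,0,46],[0,0,0,0,0,0,46],[0,0,-5,0,0,0,46],[0,0,-15,0,0,0,46],[0,0,-30,0,0,0,46],[0,0,-50,0,0,0,46],[0,0,-50,0,0,0,46],[0,0,0,0,0,0,46],[0,0,0,0,0,0,46]]

```text
time: 24.25
tool_pos: [0.3939, -0.3275, 0.4044]
ee_rot: [3.003, 0.0, 1.455]
wrist_force: [-0.1, -0.6, -0.7]
width: 0.0461
finger_force: 0.0
```

```bash
cat > w2.py <<'E'
from h import *
exec(open('w.py').read().split("o=robot")[0].split("from h import *")[1])
Rd,t=T(*DK,DY,.1396); w=dk(.045,0,.034); o=robot.get_obs(); print(o['time'],o['wrist_force'])
a=np.linspace(0,2*np.pi,24); cyl=lambda r,y0,y1:np.array([[r*np.cos(t),y,r*np.sin(t)] for t in a for y in(y0,y1)])/1000
m=near(red2(S),proj(S,w)[0],60)
v,c=fit([(S,m)],[cyl(34,50,88),cyl(34,-88,-50)],w[2],[w[0],w[1],DY]); print(m.sum(),v,c,'deck',np.round((Rd.T@(np.array([v[0],v[1],w[2]])-t))*1000,1))
cv2.imwrite('pics/c7.png',cv2.cvtColor(np.hstack([cv2.resize(S['color'][150:350,40:260],None,fx=1.8,fy=1.8),cv2.resize(P['color'][180:380,330:540],None,fx=1.8,fy=1.8)]),cv2.COLOR_RGB2BGR))
E
python3 w2.py
```

```text
24.35 [-0.35574012  0.36054177 -0.57913384]
935 [ 0.43716656 -0.33979344 -0.10849556] 0.04417666792869568 deck [43.8  0.6 34.2]
```

View pics/c7.png

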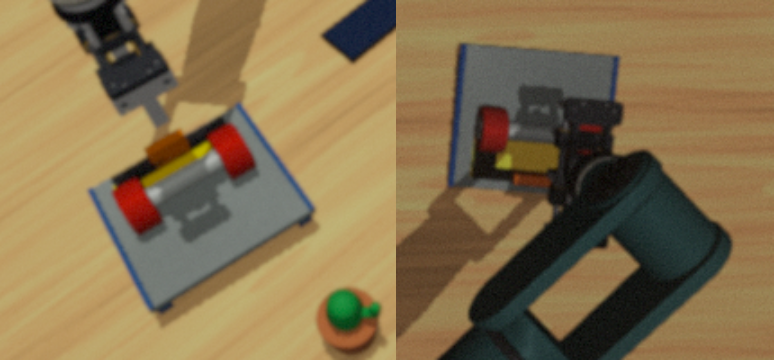

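The weight rests against the toes on the rack at about (44, 1, 34) mm in the deck frame, square and at rest, with the gripper clear above it. I hand it in.

```bash
python3 -c "
from bench import robot
print(robot.close_job())"
```

```text
the job is handed in; nothing more can be done
None
```

I set the chock on the yellow patch with its toes uphill, lowered the weight against both toes while still holding it, then released it; it was staying put in the last picture. I handed the job in at about 24 s, with no verdict returned.

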